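# Tip the sample tray so the jars slide to the collecting end

### The job

Press the blue tab of the tipping tray down until the tray lands on its rest, and keep it pressed there firmly but gently (about 13 N on the tab, never over 22 N) for a good second after all three jars have slid down onto the yellow end. Then let the tray come back up level under your hand, without letting it snap, so that the jars stay on the yellow end. Do not touch the jars, and leave everything else on the bench where it is.

Things in the scene. Friction and masses are not known exactly. Their poses are not given: they have to be found in the camera images.
- stand: Grey stand: base plate 200 x 340 x 12 mm (x, y, z), uprights at x = +-82 mm, 138 high, 50 wide in y, carry the tray's hinge. Origin: centre of the underside; y runs along the tray, push end at -y. Fixed. A rubber-faced rigid rest stands on it under the push end and stops the tray at 0.35 to 0.50 rad of tilt; its height is set anew each time and not reported, so the landing must be felt.
- tray: White tray hinged on the stand, 290 long (y) x 142 wide (x), walls 26 high, 4 thick. Origin: middle of the inner floor, on the hinge axis (x), 120 mm above the bench. Starts level, held by a spring against a stop. Pressing the -y end down turns it about +x. Three lanes 41 wide at x = -45.5, 0, 45.5 mm, ribs 10 high. The jars start to slide at 0.17 to 0.3 rad of tilt.
- push_tab (a point): Centre of the top of the blue push tab, a flange 80 (x) x 54 (y) x 6 mm at the rim of the tray's -y end; at (0, -175, 28) mm in the tray frame, 148 mm above the bench when level. Sinks 58 to 90 mm, nearly straight down, to the rest. Before the rest the spring pushes back with 2 to 6 N here; on the rest it rises by about 7 N per mm. Let go, the tray snaps up hard.
- yellow_end (a point): Middle of the collecting end: the last 42 mm of the lanes at the tray's -y end, floor painted yellow. The point lies on the floor at (0, -119, 0) mm in the tray frame; the end wall's inner face is at y = -141 mm.
- jar_a: Squat glass sample jar, red cap, 33 across, 22 high, about 45 g, standing at the loading side in the lane at tray x = -45.5 mm. Origin: centre of its underside. At the collecting end its origin is at tray y = -125 mm.
- jar_b: Squat glass sample jar, white cap, 33 across, 22 high, about 45 g, standing at the loading side in the lane at tray x = 0 mm. Origin: centre of its underside. At the collecting end its origin is at tray y = -125 mm.
- jar_c: Squat glass sample jar, green cap, 33 across, 22 high, about 45 g, standing at the loading side in the lane at tray x = 45.5 mm. Origin: centre of its underside. At the collecting end its origin is at tray y = -125 mm.
- jar_spare: Bystander, to be left alone: a spare jar like jar_a (red cap, 33 mm across, 22 high), loose on the bench beside the stand. Origin: centre of its underside.
- beaker: Bystander, to be left alone: clear glass beaker, 72 across, 95 high mm, loose on the bench. Origin: centre of its underside.
- vial: Bystander, to be left alone: small amber vial with cork stopper, 26 across, 60 high mm, loose on the bench. Origin: centre of its underside.
- conical: Bystander, to be left alone: clear conical flask, 80 across, 118 high mm, loose on the bench. Origin: centre of its underside.
- flask: Bystander, to be left alone: round dark violet flask with a neck, 80 across, 128 high mm, loose on the bench. Origin: centre of its underside.
- reagent: Bystander, to be left alone: amber bottle with blue cap, 60 across, 130 high mm, loose on the bench. Origin: centre of its underside.
- mortar: Bystander, to be left alone: white bowl of a mortar, 90 across, 50 high mm, loose on the bench. Origin: centre of its underside.
Mind the look-alikes: they are no part of the job. Leave any black or purple look-alike of the jar_c alone. Leave any brown or purple look-alike of the jar_a alone.

How it is judged:
On the way:
1. The tray is tipped (over 0.32 rad), still, and pressed down by the fingers with at least 9 N while all three jars are at the yellow end, for 0.8 s (contact force between the fingers and tray above 9 N and angle between tray's own z axis and vertical above 0.32 rad and angular speed of tray below 0.1 rad/s and y of each of jar_a, jar_b, jar_c in the frame of tray below -0.105 m), for 0.8 s.
At the end, for the whole second after the job is handed in: The tray is level again (within 0.03 rad) and at rest, and all three jars stand upright (within 0.1 rad), at rest, in its yellow end: each jar's centre beyond tray y = -105 mm, i.e. within 36 mm of the end wall (angle between tray's own z axis and vertical below 0.03 rad and angular speed of tray below 0.05 rad/s and y of each of jar_a, jar_b, jar_c in the frame of tray below -0.105 m and angle between each of jar_a, jar_b, jar_c's own z axis and vertical below 0.1 rad and linear speed of each of jar_a, jar_b, jar_c below 0.01 m/s); the robot touches nothing.
It fails at once if the fingers press the tray with more than 22 N (contact force between the fingers and tray above 22 N).
It fails at once if the tray snaps or is swung faster than 1.5 rad/s (angular speed of tray above 1.5 rad/s).
It fails at once if the robot touches a jar in the tray (contact force between any of the arm, the fingers and jar_a above 0.3 N or contact force between any of the arm, the fingers and jar_b above 0.3 N or contact force between any of the arm, the fingers and jar_c above 0.3 N).
It fails at once if a jar leaves the tray (z of any of jar_a, jar_b, jar_c in the frame of tray above 0.03 m or height (world z) of any of jar_a, jar_b, jar_c below 0.03 m).
It fails at once if a bystander is moved by more than 15 mm (distance of any of jar_spare, beaker, vial, conical, flask, reagent, mortar from where it was at the start of the episode above 0.015 m).
It also fails if it takes over 50 s, if anything falls off the work surface, if the arm or the gripper's body presses on something with over 40 N, if the wrist force passes 120 N, or if a joint passes its speed limit or range.

### The arm

A 6-joint arm with a two-finger parallel gripper is mounted at the origin on the work surface. World frame = base frame: x ahead of the robot, y to its left, z up, the work surface at z = 0. Lengths are in m, angles in rad, forces in N, time in s.
With the tool pointing down it reaches from about 0.325 to 0.9 m from the base axis. Payload 6.1 kg.
Tool frame: the origin (TCP) lies midway between the tips of the shut fingers; the grasp point (between the pads) lies 19 mm behind it; z points along the fingers, y is the direction in which the jaws open and shut (so a half turn about z gives the same grasp; the last joint's range is limited). The gripper opens to 85 mm and grips with 20 to 120 N. Pads are 22 mm wide; open, the fingers measure 114 mm over their backs; the gripper's body (76 mm by 85 mm) begins 54 mm behind the grasp point. The pads swing forward as they close: fully open they stand 13 mm farther back than shut.
Start: joints at [1.002, 0.22, 1.526, -0, 1.395, -0.126], TCP at [0.268, 0.565, 0.231] pointing down, gripper open.
Joint ranges: [-2.98, 2.98], [-0.91, 2.08], [0.09, 2.57], [-1.24, 4.39], [0.2, 2.65], [-2.68, 2.68]. Speed limits (rad/s): [2.57, 2.57, 3.01, 3.14, 3.14, 3.14].

### API

Orientations are given as [roll, pitch, yaw] about the fixed x, y, z axes, in that order (R = Rz(yaw) Ry(pitch) Rx(roll)).
In Python, from bench import ctrl, eyes, finder gives the robot as it stands.
- The arm moves only by the tool apply_moves, never from a script. Its argument "series" is a list of rows, each an object with "hand": the finger opening in m, from 0 to 0.0854; "slide": the shift along the tool's x, y, z in m, a list of three; "twist": the turn about the tool's z in degrees. A call has 1 to 5 rows; each row is the pose to reach, as a shift and turn from the pose commanded when the call began, along the tool's axes at that moment; what a row does not reach only later rows make up. A row lasts 1/10 s, in which the tool goes at most 50 mm and 8.59 degrees, less where a joint would pass 70% of its speed; a pose out of reach is approached as far as the arm can. A call with a gripper value outside its range is refused whole. The fingers move at their own pace and stop on an object; "newtons" is the grip in N (left out, the last holds). Time passes only in rows, so rows that repeat a pose let the fingers close. It gives the time, the measured TCP pose, the force and the opening at its end, in the units of the state.
- ctrl.sense(): the state, without advancing time (a new reading comes with each control period).
- eyes.capture(name): name is "scene" or "top" or "wrist"; returns the picture (384x512x3 uint8, blue, green, red); there is no depth.
- eyes.calibration(name): a dict with "fov_y" (degrees; the focal length in pixels is half the picture's height over the tangent of half this angle, whatever the lens; pixels are square), "cx", "cy" (the principal point, pixels), "xyz" and "attitude" of the camera in the world; the wrist camera has in their place "T_tool_cam" (4x4, takes a point from camera to tool coordinates, whose origin is the TCP and whose axes are the flange's). Camera axes: x right, y up, looking along -z (the intrinsics and any distortion apply to the point x, -y, -z); pixel columns grow to the right and rows downward; lengths in m; the calibration is good to about 2 mm. A picture is of the moment at which its call begins: read the wrist's pose just before it. calibration takes no time and is no camera call.
- ctrl.sign_off(): hands the job in, once; it reports no verdict.
Trained networks look in the newest picture that a camera, given by its name, has taken for a name from the list of things; names that differ only in an ending like _2 or _b are one class to them, and where a whole thing is asked for, a point or a joint stands for the part that bears it (a point fixed in the world has none). Each returns a list of dicts, best first, with "conf" (0 to 1); they miss things now and then, are a little off and sometimes report something else, mostly with a low value. They report only what shows in the picture. A call takes as long as a camera call. They do not tell look-alikes from the thing itself.
- finder.boxes_of(target, camera): "position" ([column, row] in pixels, amid what is visible of it).
- finder.masks_of(target, camera): "pixels" (384x512 bool, what is visible of it) and "position" ([column, row] in pixels, amid what is visible of it).
The state is a dict: "clock": time; "joint_positions": joint angles; "qvel": joint speeds; "tau": joint torques, N m; "position": TCP position; "tcp_rot": TCP orientation; "force": force on the tool from outside, world axes, zero at the start; "torque": the same for the moment, N m; "width": opening from 0.0 (shut) to 1.0 (fully open).
Only numpy, scipy, OpenCV 4.12 (cv2) and the standard library are available. Lean on these libraries where they do the work, as an engineer would, in place of code of your own. Each camera call takes 0.05 s, during which the arm holds its last target.

## Working session

There is one attempt and no reset: what is moved stays moved. The work goes in short steps, Python scripts to look and compute and a tool call to move; the robot and the scene stay as the last step left them, time stands still between calls to the robot, and variables do not carry over. Pictures are saved under pics/ and viewed, and the job is handed in when it is done.

Besides the shell and the picture viewer there is one more tool, called as name(argument=value, ...), one argument or row to a line, values as JSON. apply_moves: Moves the arm, as the interface text tells. Its arguments: {"type":"object","properties":{"series":{"type":"array"},"newtons":{"type":"number"}},"required":["series"]}

```bash
ls; mkdir -p pics; python3 - <<'E'
from bench import ctrl, eyes, finder
import cv2
print(ctrl.sense())
for n in ["scene","top"]:
    im=eyes.capture(n); cv2.imwrite(f"pics/{n}0.png",im); print(n,eyes.calibration(n))
    for t in ["push_tab","tray","stand","jar_a","jar_b","jar_c"]:
        print(t,[(round(d['conf'],2),[round(float(x)) for x in d['position']]) for d in finder.boxes_of(t,n)])
E
```

```text
pics
{'clock': 0.0, 'joint_positions': array([ 1.00187723e+00,  2.21229068e-01,  1.52762677e+00, -8.64893271e-06,
        1.39467251e+00, -1.26083208e-01]), 'qvel': array([ 0.00042077, -0.00013322,  0.00025507, -0.00091285,  0.00093452,
        0.0001533 ]), 'tau': array([-6.51102691e-04, -4.96887589e+01, -3.89406216e+01, -2.21987816e-04,
        1.06517810e-02,  1.86622412e-05]), 'position': array([0.26748355, 0.56420169, 0.23018912]), 'tcp_rot': array([-3.13967125e+00, -2.34967580e-04,  2.69875806e+00]), 'force': array([ 0.56249475,  0.14663502, -0.07433642]), 'torque': array([ 0.04516916,  0.01969439, -0.01492613]), 'width': 0.9998658169605402}
scene {'fov_y': 44.07448248029483, 'cx': 254.08239382233842, 'cy': 190.98218117168366, 'xyz': array([1.55882458, 0.29993369, 1.02871412]), 'attitude': array([ 8.40391855e-01, -1.10214630e-03,  1.88620778e+00])}
push_tab [(0.57, [271, 184])]
tray [(0.57, [273, 188])]
stand [(0.83, [278, 206])]
jar_a [(0.64, [264, 266]), (0.63, [294, 176]), (0.63, [293, 196])]
jar_b [(0.64, [264, 266]), (0.63, [294, 176]), (0.63, [293, 196])]
jar_c [(0.64, [264, 266]), (0.63, [294, 176]), (0.63, [293, 196])]
top {'fov_y': 47.432295790482286, 'cx': 252.66651301075603, 'cy': 188.09441385441679, 'xyz': array([ 0.34157688, -0.01391168,  1.21619292]), 'attitude': array([ 0.17320528, -0.0027569 , -1.56156301])}
push_tab [(0.56, [233, 173])]
tray [(0.78, [235, 174]), (0.68, [232, 181]), (0.54, [90, 157])]
stand [(0.67, [233, 180])]
jar_a [(0.71, [202, 157]), (0.64, [183, 176]), (0.57, [247, 247]), (0.55, [252, 107]), (0.5, [200, 273]), (0.38, [397, 212])]
jar_b [(0.71, [202, 157]), (0.64, [183, 176]), (0.57, [247, 247]), (0.55, [252, 107]), (0.5, [200, 273]), (0.38, [397, 212])]
jar_c [(0.71, [202, 157]), (0.64, [183, 176]), (0.57, [247, 247]), (0.55, [252, 107]), (0.5, [200, 273]), (0.38, [397, 212])]
```

View pics/scene0.png

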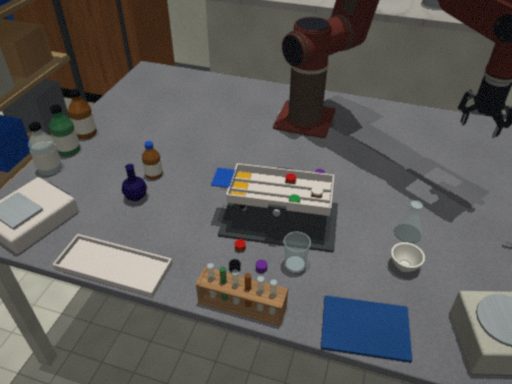

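View pics/top0.png

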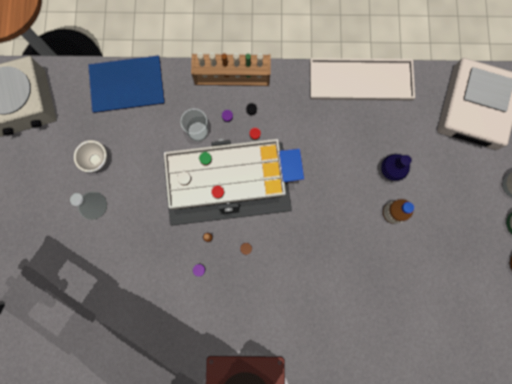

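The scene view shows the blue tab at about (222,178) with the jars at the tray's right. In the top view the tab is at about (292,166), the yellow patches at (270,170), and the jars at (218,192), (185,178) and (206,158). Next I'll measure the tab.

```bash
cat > h.py <<'E'
import numpy as np, cv2
from scipy.spatial.transform import Rotation as R
from bench import ctrl, eyes, finder
def cam(n):
    c=eyes.calibration(n); f=192/np.tan(np.radians(c['fov_y']/2))
    return f,c['cx'],c['cy'],np.array(c['xyz']),R.from_euler('xyz',c['attitude']).as_matrix()
def onz(n,p,z):
    f,cx,cy,o,M=cam(n); d=M@np.array([(p[0]-cx)/f,-(p[1]-cy)/f,-1]); return o+d*(z-o[2])/d[2]
def proj(n,P):
    f,cx,cy,o,M=cam(n); q=M.T@(np.array(P)-o); return np.array([cx+f*q[0]/-q[2],cy-f*q[1]/-q[2]])
def blobs(im,lo,hi,amin=15):
    h=cv2.cvtColor(im,cv2.COLOR_BGR2HSV); m=cv2.inRange(h,np.array(lo),np.array(hi))
    n,l,s,c=cv2.connectedComponentsWithStats(m)
    return [(s[i,4],c[i].round(1),cv2.minAreaRect(np.argwhere(l==i)[:,::-1].astype(np.float32))) for i in range(1,n) if s[i,4]>=amin]
E
python3 - <<'E'
from h import *
for n in ["top","scene"]:
    im=cv2.imread(f"pics/{n}0.png")
    for nm,lo,hi,z in [("blue",(100,150,60),(125,255,255),.148),("yellow",(15,140,120),(30,255,255),.12),("red",(0,180,100),(8,255,255),.142),("green",(55,150,50),(85,255,255),.142)]:
        for a,c,r in blobs(im,lo,hi):
            print(n,nm,a,c,onz(n,c,z).round(4), "rect",[round(x,1) for x in r[0]+r[1]+(r[2],)])
    x0,y0=(150,120) if n=="top" else (190,140)
    cv2.imwrite(f"pics/{n}0c.png",cv2.resize(im[y0:y0+120,x0:x0+160],None,fx=5,fy=5,interpolation=2))
E
```

```text
top blue 3272 [125.7  83.7] [0.7995 0.3159 0.148 ] rect [125.6, 83.7, 46.8, 71.2, 82.9]
top blue 592 [291.1 165. ] [ 0.5881 -0.1109  0.148 ] rect [291.2, 165.0, 30.5, 19.6, 82.4]
top blue 34 [405.5 159.4] [ 0.6054 -0.3984  0.148 ] rect [405.0, 160.5, 9.0, 8.0, 90.0]
top blue 67 [398.1 172.8] [ 0.5708 -0.3782  0.148 ] rect [397.5, 172.5, 7.0, 15.0, 90.0]
top blue 83 [407.3 207.2] [ 0.4844 -0.3967  0.148 ] rect [407.0, 207.5, 9.0, 10.0, 90.0]
top yellow 187 [268.5 152. ] [ 0.6285 -0.0552  0.12  ] rect [268.4, 151.9, 12.4, 15.3, 82.9]
top yellow 197 [270.7 168.9] [ 0.5838 -0.061   0.12  ] rect [270.8, 168.8, 12.9, 15.5, 82.9]
top yellow 195 [273.  186.1] [ 0.539  -0.0669  0.12  ] rect [272.9, 186.1, 12.6, 15.4, 81.9]
top red 74 [254.6 133.4] [ 0.6712 -0.0188  0.142 ] rect [254.5, 133.5, 9.0, 9.0, 90.0]
top red 82 [217.4 191.6] [0.5198 0.0726 0.142 ] rect [217.5, 191.5, 9.0, 9.0, 90.0]
top green 72 [205.1 157.9] [0.6058 0.1057 0.142 ] rect [205.0, 157.5, 9.0, 8.0, 90.0]
scene blue 19 [2.2 1.7] [-0.3349 -1.6448  0.148 ] rect [2.5, 2.0, 4.0, 5.0, 90.0]
scene blue 18 [10.2 16.9] [-0.1867 -1
[... 427 characters left out ...]
6 [134.3 184.8] [ 0.7041 -0.3336  0.148 ] rect [133.6, 184.8, 7.6, 17.7, 71.6]
scene blue 4583 [366.  328.3] [0.962  0.3539 0.148 ] rect [367.5, 328.3, 92.8, 53.5, 7.7]
scene yellow 75 [243.6 174.6] [ 0.534  -0.0663  0.12  ] rect [243.5, 174.5, 13.0, 5.8, 7.1]
scene yellow 82 [240.4 184.4] [ 0.579  -0.0607  0.12  ] rect [240.5, 184.4, 13.1, 6.1, 7.1]
scene yellow 34 [237.3 192.8] [ 0.6163 -0.057   0.12  ] rect [237.5, 192.9, 13.2, 2.4, 8.1]
scene red 58 [290.3 176.8] [0.5261 0.0744 0.142 ] rect [290.5, 177.0, 6.0, 9.0, 90.0]
scene red 74 [239.7 243.3] [0.8145 0.0203 0.142 ] rect [239.5, 243.0, 8.0, 9.0, 90.0]
scene green 43 [294.3 197.9] [0.61  0.108 0.142] rect [294.5, 197.5, 9.0, 5.0, 0.0]
```

View pics/top0c.png

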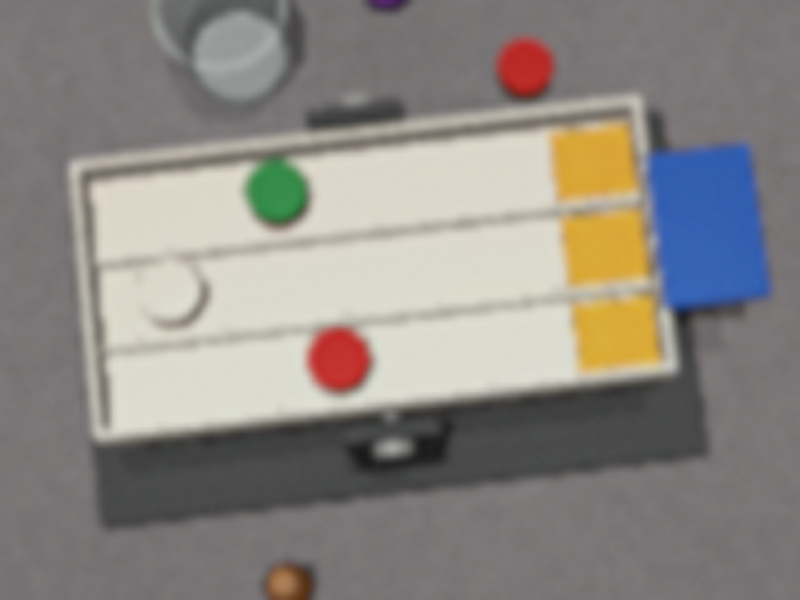

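View pics/scene0c.png

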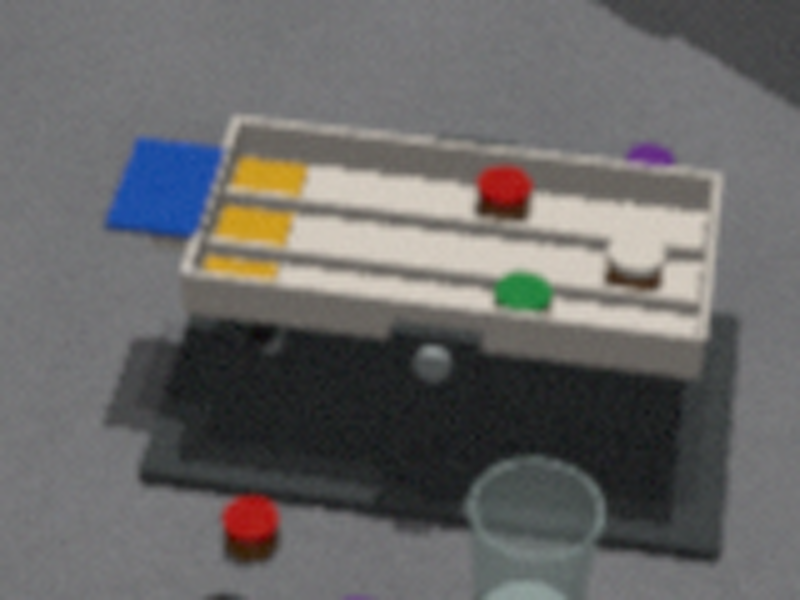

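Both cameras put the tab centre at about (0.589, -0.113), and the tray yaw is about 7.4°. I'll travel at the current height first with the fingers closing.

apply_moves(
  series=[
    {"hand": 0, "slide": [-0.036, -0.03, 0], "twist": 0},
    {"hand": 0, "slide": [-0.073, -0.06, 0], "twist": 0},
    {"hand": 0, "slide": [-0.109, -0.089, 0], "twist": 0},
    {"hand": 0, "slide": [-0.145, -0.119, 0], "twist": 0},
    {"hand": 0, "slide": [-0.182, -0.149, 0], "twist": 0},
  ],
  newtons=40,
)

```text
clock: 1.2
position: [0.3688, 0.3506, 0.2315]
tcp_rot: [3.141, 0.0, 2.699]
force: [0.7, 0.4, -1.2]
width: 0.147
```

apply_moves(
  series=[
    {"hand": 0, "slide": [-0.036, -0.03, 0], "twist": 0},
    {"hand": 0, "slide": [-0.073, -0.06, 0], "twist": 0},
    {"hand": 0, "slide": [-0.109, -0.089, 0], "twist": 0},
    {"hand": 0, "slide": [-0.145, -0.119, 0], "twist": 0},
    {"hand": 0, "slide": [-0.182, -0.149, 0], "twist": 0},
  ],
)

```text
clock: 1.7
position: [0.4696, 0.1377, 0.2317]
tcp_rot: [3.141, 0.001, 2.699]
force: [0.5, 0.7, 0.5]
width: -0.003
```

apply_moves(
  series=[
    {"hand": 0, "slide": [-0.036, -0.03, 0], "twist": 8},
    {"hand": 0, "slide": [-0.073, -0.06, 0], "twist": 16},
    {"hand": 0, "slide": [-0.109, -0.089, 0], "twist": 24},
    {"hand": 0, "slide": [-0.145, -0.119, 0], "twist": 32},
    {"hand": 0, "slide": [-0.182, -0.149, 0], "twist": 40},
  ],
)

```text
clock: 2.2
position: [0.5702, -0.075, 0.2316]
tcp_rot: [3.141, 0.0, 1.995]
force: [0.6, 0.4, -0.4]
width: 0.002
```

apply_moves(
  series=[
    {"hand": 0, "slide": [0, 0, 0], "twist": 8},
    {"hand": 0, "slide": [0, 0, 0], "twist": 17},
    {"hand": 0, "slide": [0, 0, 0], "twist": 17},
  ],
)

```text
clock: 2.5
position: [0.5696, -0.0737, 0.2311]
tcp_rot: [-3.141, -0.0, 1.701]
force: [1.8, 0.4, 0.2]
width: 0.002
```

```bash
python3 - <<'E'
from h import *
s=ctrl.sense(); print(s['clock'],s['position'],s['tcp_rot'],s['force'],s['width'])
M=R.from_euler('xyz',s['tcp_rot']).as_matrix()
print("to tab, tool axes",M.T@(np.array([.589,-.114,.18])-s['position']))
im=eyes.capture("wrist"); cv2.imwrite("pics/w1.png",im)
im=eyes.capture("top"); cv2.imwrite("pics/t1.png",im)
c=eyes.calibration("wrist");f=192/np.tan(np.radians(c['fov_y']/2));T=c['T_tool_cam']
m=[b for b in blobs(cv2.imread("pics/w1.png"),(100,150,60),(125,255,255),200)]
W=M@T[:3,:3]; o=s['position']+M@T[:3,3]
for a,cc,r in m:
    d=W@np.array([(cc[0]-c['cx'])/f,-(cc[1]-c['cy'])/f,-1]); print(a,cc,r,o+d*(.148-o[2])/d[2])
E
```

```text
2.5 [ 0.56962621 -0.07371994  0.23113036] [-3.14130985e+00 -9.86526059e-05  1.70135377e+00] [1.83873036 0.3718233  0.17752337] 0.0023017103643272543
to tab, tool axes [-0.04246451  0.01397943  0.05112222]
922 [297.6 248.9] ((296.5, 245.0), (42.0, 35.0), 90.0) [ 0.61057739 -0.11428684  0.148     ]
```

View pics/w1.png

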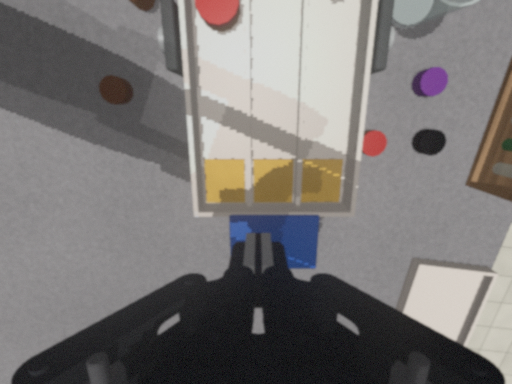

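View pics/t1.png

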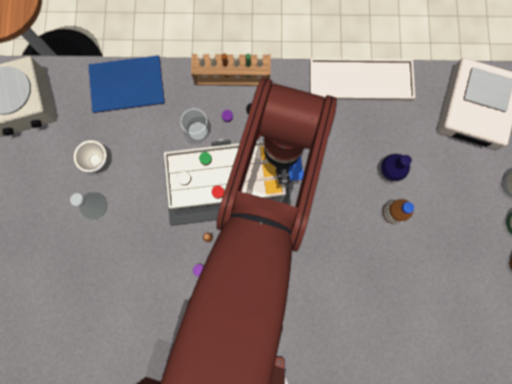

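The wrist view shows the tab spanning columns 230–319 and rows 215–268. Its centre is at about (275,242), partly hidden by the fingers, with the tray square to the image.

```bash
python3 - <<'E'
from h import *
s=ctrl.sense()
M=R.from_euler('xyz',s['tcp_rot']).as_matrix()
c=eyes.calibration("wrist");f=192/np.tan(np.radians(c['fov_y']/2));T=c['T_tool_cam']
W=M@T[:3,:3]; o=s['position']+M@T[:3,3]
for p in [(275,242),(230,215),(319,215),(317,268),(273,182)]:
    d=W@np.array([(p[0]-c['cx'])/f,-(p[1]-c['cy'])/f,-1]); z=.12 if p[1]==182 else .148; P=o+d*(z-o[2])/d[2]; print(p,P, M.T@(P-s['position']))
E
```

```text
(275, 242) [ 0.58940858 -0.10940038  0.148     ] [-0.03873809  0.01470356  0.08332474]
(230, 215) [ 0.54641982 -0.0890131   0.148     ] [-0.01267288 -0.02509945  0.08332484]
(319, 215) [ 0.62349826 -0.07843042  0.148     ] [-0.012712    0.05270208  0.08332332]
(317, 268) [ 0.63224062 -0.13046494  0.148     ] [-0.06545284  0.05425886  0.08332467]
(273, 182) [ 0.58168793 -0.0613586   0.12      ] [0.00990864 0.01361438 0.11132349]
```

The tab centre agrees across all three cameras, at about (0.589, -0.111).

apply_moves(
  series=[
    {"hand": 0, "slide": [-0.041, 0.0145, 0], "twist": 0},
    {"hand": 0, "slide": [-0.041, 0.0145, 0.03], "twist": 0},
    {"hand": 0, "slide": [-0.041, 0.0145, 0.06], "twist": 0},
    {"hand": 0, "slide": [-0.041, 0.0145, 0.07], "twist": 0},
    {"hand": 0, "slide": [-0.041, 0.0145, 0.07], "twist": 0},
  ],
)

```text
clock: 3.1
position: [0.5881, -0.111, 0.1595]
tcp_rot: [-3.138, -0.002, 1.706]
force: [-0.0, -0.5, 0.0]
width: 0.002
```

apply_moves(
  series=[
    {"hand": 0, "slide": [0, 0, 0.002], "twist": 0},
    {"hand": 0, "slide": [0, 0, 0.004], "twist": 0},
    {"hand": 0, "slide": [0, 0, 0.006], "twist": 0},
    {"hand": 0, "slide": [0, 0, 0.008], "twist": 0},
    {"hand": 0, "slide": [0, 0, 0.01], "twist": 0},
  ],
)

```text
clock: 3.6
position: [0.5897, -0.1119, 0.1517]
tcp_rot: [3.141, 0.0, 1.704]
force: [0.1, -0.2, 0.1]
width: -0.003
```

apply_moves(
  series=[
    {"hand": 0, "slide": [0, 0, 0.001], "twist": 0},
    {"hand": 0, "slide": [0, 0, 0.002], "twist": 0},
    {"hand": 0, "slide": [0, 0, 0.003], "twist": 0},
    {"hand": 0, "slide": [0, 0, 0.004], "twist": 0},
    {"hand": 0, "slide": [0, 0, 0.005], "twist": 0},
  ],
)

```text
clock: 4.1
position: [0.5895, -0.1121, 0.1467]
tcp_rot: [3.141, 0.001, 1.704]
force: [-1.7, -1.1, 2.6]
width: -0.003
```

apply_moves(
  series=[
    {"hand": 0, "slide": [0, 0, 0.002], "twist": 0},
    {"hand": 0, "slide": [0, 0, 0.005], "twist": 0},
    {"hand": 0, "slide": [0, 0, 0.008], "twist": 0},
    {"hand": 0, "slide": [0, 0, 0.011], "twist": 0},
    {"hand": 0, "slide": [0, 0, 0.014], "twist": 0},
  ],
)

```text
clock: 4.6
position: [0.5899, -0.1123, 0.1323]
tcp_rot: [3.141, 0.001, 1.704]
force: [1.1, -3.8, 3.1]
width: 0.002
```

apply_moves(
  series=[
    {"hand": 0, "slide": [0, 0, 0.004], "twist": 0},
    {"hand": 0, "slide": [0, 0, 0.008], "twist": 0},
    {"hand": 0, "slide": [0, 0, 0.012], "twist": 0},
    {"hand": 0, "slide": [0, 0, 0.016], "twist": 0},
    {"hand": 0, "slide": [0, 0, 0.02], "twist": 0},
  ],
)

```text
clock: 5.1
position: [0.5897, -0.1119, 0.1121]
tcp_rot: [3.141, 0.0, 1.704]
force: [2.4, -3.2, 3.7]
width: 0.003
```

apply_moves(
  series=[
    {"hand": 0, "slide": [0, 0, 0.004], "twist": 0},
    {"hand": 0, "slide": [0, 0, 0.008], "twist": 0},
    {"hand": 0, "slide": [0, 0, 0.011], "twist": 0},
    {"hand": 0, "slide": [0, 0, 0.014], "twist": 0},
    {"hand": 0, "slide": [0, 0, 0.016], "twist": 0},
  ],
)

```text
clock: 5.6
position: [0.5892, -0.111, 0.0959]
tcp_rot: [-3.141, -0.001, 1.704]
force: [1.2, 1.5, 4.8]
width: 0.0
```

apply_moves(
  series=[
    {"hand": 0, "slide": [0, 0, 0.001], "twist": 0},
    {"hand": 0, "slide": [0, 0, 0.0018], "twist": 0},
  ],
)

```text
clock: 5.8
position: [0.589, -0.1114, 0.0942]
tcp_rot: [-3.141, -0.001, 1.704]
force: [0.3, 1.6, 4.5]
width: -0.001
```

```bash
python3 - <<'E'
from h import *
im=eyes.capture("scene"); cv2.imwrite("pics/s2.png",cv2.resize(im[140:260,190:350],None,fx=5,fy=5,interpolation=2))
s=ctrl.sense(); print(s['clock'],s['position'],s['force'])
E
```

```text
5.85 [ 0.5889634  -0.11144679  0.09411528] [1.0204038  1.03567765 4.79787325]
```

View pics/s2.png

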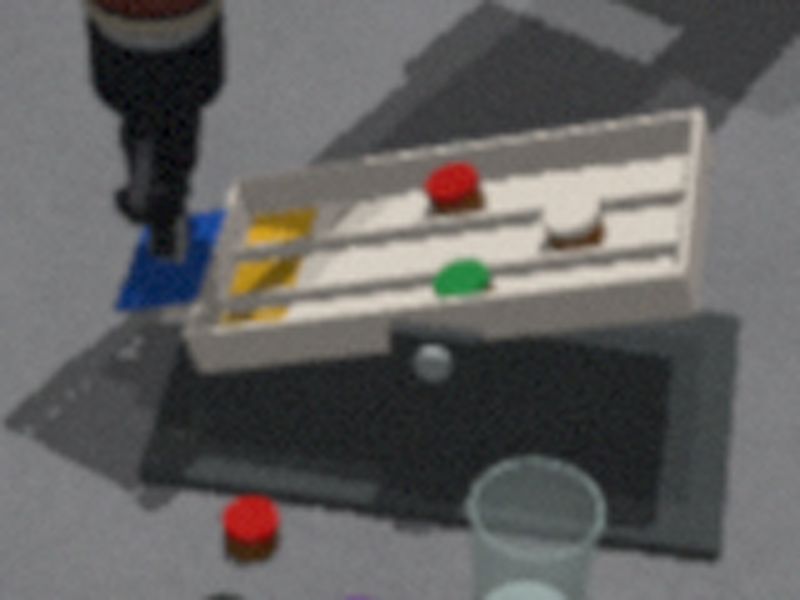

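The cropped scene view shows the finger mid-tab and the tray tipping. The jars have started to slide, with red now near crop position (455,185). I'll continue in small steps and feel for the rest.

apply_moves(
  series=[
    {"hand": 0, "slide": [0, 0, 0.001], "twist": 0},
    {"hand": 0, "slide": [0, 0, 0.0018], "twist": 0},
  ],
)

```text
clock: 6.05
position: [0.5891, -0.1118, 0.0925]
tcp_rot: [-3.141, -0.0, 1.704]
force: [-0.0, 1.0, 4.8]
width: -0.0
```

apply_moves(
  series=[
    {"hand": 0, "slide": [0, 0, 0.001], "twist": 0},
    {"hand": 0, "slide": [0, 0, 0.0018], "twist": 0},
  ],
)

```text
clock: 6.25
position: [0.5891, -0.1118, 0.0906]
tcp_rot: [-3.141, -0.0, 1.704]
force: [-0.8, 1.8, 3.3]
width: -0.003
```

apply_moves(
  series=[
    {"hand": 0, "slide": [0, 0, 0.001], "twist": 0},
    {"hand": 0, "slide": [0, 0, 0.002], "twist": 0},
  ],
)

```text
clock: 6.45
position: [0.5892, -0.1119, 0.0886]
tcp_rot: [-3.141, -0.0, 1.704]
force: [-1.3, 1.4, 3.8]
width: -0.002
```

apply_moves(
  series=[
    {"hand": 0, "slide": [0, 0, 0.001], "twist": 0},
    {"hand": 0, "slide": [0, 0, 0.002], "twist": 0},
  ],
)

```text
clock: 6.65
position: [0.5893, -0.1118, 0.0867]
tcp_rot: [-3.141, -0.0, 1.704]
force: [-0.9, 0.8, 3.1]
width: -0.0
```

apply_moves(
  series=[
    {"hand": 0, "slide": [0, 0, 0.001], "twist": 0},
    {"hand": 0, "slide": [0, 0, 0.002], "twist": 0},
  ],
)

```text
clock: 6.85
position: [0.5894, -0.1118, 0.0848]
tcp_rot: [-3.141, -0.0, 1.704]
force: [-0.5, 0.9, 2.8]
width: -0.0
```

apply_moves(
  series=[
    {"hand": 0, "slide": [0, 0, 0.001], "twist": 0},
    {"hand": 0, "slide": [0, 0, 0.002], "twist": 0},
  ],
)

```text
clock: 7.05
position: [0.5894, -0.1119, 0.0829]
tcp_rot: [3.142, 0.0, 1.704]
force: [-0.3, -0.1, 3.5]
width: 0.001
```

apply_moves(
  series=[
    {"hand": 0, "slide": [0, 0, 0.001], "twist": 0},
    {"hand": 0, "slide": [0, 0, 0.002], "twist": 0},
  ],
)

```text
clock: 7.25
position: [0.5895, -0.1119, 0.0809]
tcp_rot: [3.141, 0.0, 1.704]
force: [-0.7, 1.9, 3.2]
width: -0.0
```

apply_moves(
  series=[
    {"hand": 0, "slide": [0, 0, 0.001], "twist": 0},
    {"hand": 0, "slide": [0, 0, 0.002], "twist": 0},
  ],
)

```text
clock: 7.45
position: [0.5896, -0.1119, 0.0789]
tcp_rot: [3.141, 0.0, 1.704]
force: [-0.5, 0.7, 3.5]
width: -0.004
```

apply_moves(
  series=[
    {"hand": 0, "slide": [0, 0, 0.001], "twist": 0},
    {"hand": 0, "slide": [0, 0, 0.002], "twist": 0},
  ],
)

```text
clock: 7.65
position: [0.5897, -0.1118, 0.078]
tcp_rot: [3.141, -0.0, 1.704]
force: [-4.5, 2.4, 15.2]
width: 0.002
```

Landed. I'll hold.

apply_moves(
  series=[
    {"hand": 0, "slide": [0, 0, 0], "twist": 0},
  ],
)

```text
clock: 7.75
position: [0.5897, -0.1118, 0.0781]
tcp_rot: [3.141, 0.0, 1.704]
force: [-3.7, 2.5, 12.0]
width: 0.002
```

apply_moves(
  series=[
    {"hand": 0, "slide": [0, 0, 0], "twist": 0},
    {"hand": 0, "slide": [0, 0, 0], "twist": 0},
    {"hand": 0, "slide": [0, 0, 0], "twist": 0},
    {"hand": 0, "slide": [0, 0, 0], "twist": 0},
    {"hand": 0, "slide": [0, 0, 0], "twist": 0},
  ],
)

```text
clock: 8.25
position: [0.5897, -0.1118, 0.0782]
tcp_rot: [3.141, 0.0, 1.704]
force: [-3.5, 2.0, 11.4]
width: 0.001
```

```bash
python3 - <<'E'
from h import *
im=eyes.capture("scene"); cv2.imwrite("pics/s3.png",cv2.resize(im[140:260,190:350],None,fx=5,fy=5,interpolation=2))
im=eyes.capture("wrist"); cv2.imwrite("pics/w3.png",im)
s=ctrl.sense(); print(s['clock'],s['position'],s['force'])
E
```

```text
8.35 [ 0.58969322 -0.11181717  0.07815699] [-3.13448368  2.97999462 10.96252   ]
```

View pics/s3.png

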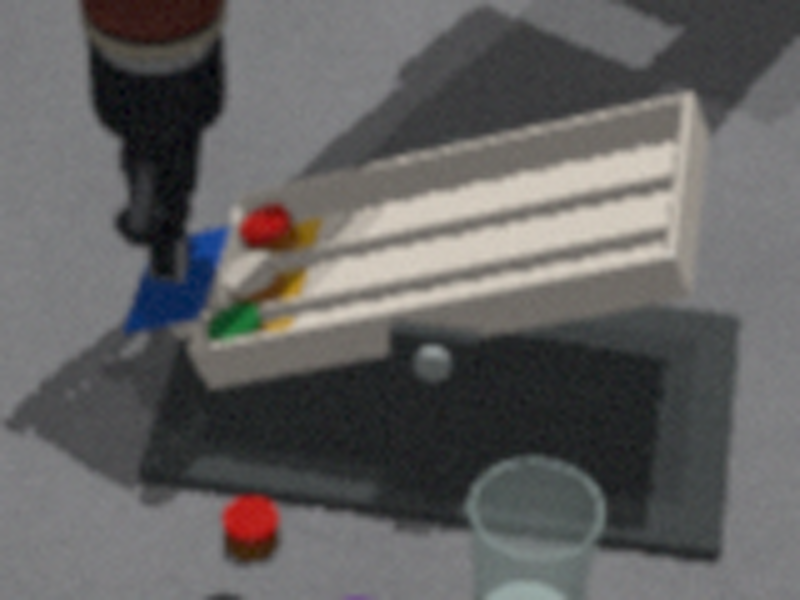

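View pics/w3.png

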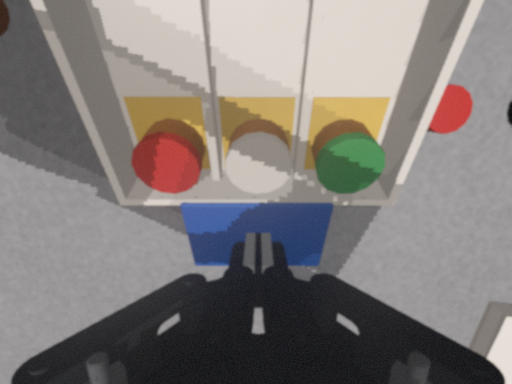

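All three jars are at the end wall in the wrist view: red (167,162), white (258,163) and green (350,163). I'll add a touch more pressure and keep holding.

apply_moves(
  series=[
    {"hand": 0, "slide": [0, 0, 0.0002], "twist": 0},
    {"hand": 0, "slide": [0, 0, 0.0002], "twist": 0},
    {"hand": 0, "slide": [0, 0, 0.0002], "twist": 0},
    {"hand": 0, "slide": [0, 0, 0.0002], "twist": 0},
    {"hand": 0, "slide": [0, 0, 0.0002], "twist": 0},
  ],
)

```text
clock: 8.85
position: [0.5897, -0.1118, 0.0781]
tcp_rot: [3.141, 0.0, 1.704]
force: [-4.4, 1.8, 12.9]
width: 0.002
```

apply_moves(
  series=[
    {"hand": 0, "slide": [0, 0, 0], "twist": 0},
    {"hand": 0, "slide": [0, 0, 0], "twist": 0},
    {"hand": 0, "slide": [0, 0, 0], "twist": 0},
    {"hand": 0, "slide": [0, 0, 0], "twist": 0},
    {"hand": 0, "slide": [0, 0, 0], "twist": 0},
  ],
)

```text
clock: 9.35
position: [0.5897, -0.1118, 0.0781]
tcp_rot: [3.141, 0.0, 1.704]
force: [-4.2, 1.6, 11.3]
width: 0.0
```

apply_moves(
  series=[
    {"hand": 0, "slide": [0, 0, 0], "twist": 0},
    {"hand": 0, "slide": [0, 0, 0], "twist": 0},
    {"hand": 0, "slide": [0, 0, 0], "twist": 0},
    {"hand": 0, "slide": [0, 0, 0], "twist": 0},
    {"hand": 0, "slide": [0, 0, 0], "twist": 0},
  ],
)

```text
clock: 9.85
position: [0.5897, -0.1118, 0.0781]
tcp_rot: [3.141, 0.0, 1.704]
force: [-4.8, 2.3, 11.7]
width: -0.002
```

apply_moves(
  series=[
    {"hand": 0, "slide": [0, 0, -0.0007], "twist": 0},
    {"hand": 0, "slide": [0, 0, -0.0015], "twist": 0},
    {"hand": 0, "slide": [0, 0, -0.003], "twist": 0},
    {"hand": 0, "slide": [0, 0, -0.005], "twist": 0},
    {"hand": 0, "slide": [0, 0, -0.007], "twist": 0},
  ],
)

```text
clock: 10.35
position: [0.5897, -0.1128, 0.084]
tcp_rot: [3.141, 0.002, 1.704]
force: [1.2, -4.4, 2.3]
width: 0.005
```

apply_moves(
  series=[
    {"hand": 0, "slide": [0, 0, -0.002], "twist": 0},
    {"hand": 0, "slide": [0, 0, -0.004], "twist": 0},
    {"hand": 0, "slide": [0, 0, -0.006], "twist": 0},
    {"hand": 0, "slide": [0, 0, -0.008], "twist": 0},
    {"hand": 0, "slide": [0, 0, -0.01], "twist": 0},
  ],
)

```text
clock: 10.85
position: [0.5894, -0.1119, 0.0939]
tcp_rot: [-3.142, 0.0, 1.704]
force: [0.4, -3.8, 3.0]
width: -0.001
```

apply_moves(
  series=[
    {"hand": 0, "slide": [0, 0, -0.002], "twist": 0},
    {"hand": 0, "slide": [0, 0, -0.004], "twist": 0},
    {"hand": 0, "slide": [0, 0, -0.006], "twist": 0},
    {"hand": 0, "slide": [0, 0, -0.008], "twist": 0},
    {"hand": 0, "slide": [0, 0, -0.01], "twist": 0},
  ],
)

```text
clock: 11.35
position: [0.5894, -0.1118, 0.1038]
tcp_rot: [-3.141, -0.0, 1.704]
force: [1.3, -3.7, 2.4]
width: -0.001
```

apply_moves(
  series=[
    {"hand": 0, "slide": [0, 0, -0.002], "twist": 0},
    {"hand": 0, "slide": [0, 0, -0.004], "twist": 0},
    {"hand": 0, "slide": [0, 0, -0.006], "twist": 0},
    {"hand": 0, "slide": [0, 0, -0.008], "twist": 0},
    {"hand": 0, "slide": [0, 0, -0.01], "twist": 0},
  ],
)

```text
clock: 11.85
position: [0.5894, -0.1118, 0.1138]
tcp_rot: [-3.142, -0.0, 1.704]
force: [-0.2, -2.4, 1.9]
width: 0.003
```

apply_moves(
  series=[
    {"hand": 0, "slide": [0, 0, -0.002], "twist": 0},
    {"hand": 0, "slide": [0, 0, -0.004], "twist": 0},
    {"hand": 0, "slide": [0, 0, -0.006], "twist": 0},
    {"hand": 0, "slide": [0, 0, -0.008], "twist": 0},
    {"hand": 0, "slide": [0, 0, -0.01], "twist": 0},
  ],
)

```text
clock: 12.35
position: [0.5894, -0.1117, 0.1238]
tcp_rot: [-3.141, -0.0, 1.704]
force: [1.0, -2.1, 2.3]
width: -0.0
```

apply_moves(
  series=[
    {"hand": 0, "slide": [0, 0, -0.002], "twist": 0},
    {"hand": 0, "slide": [0, 0, -0.004], "twist": 0},
    {"hand": 0, "slide": [0, 0, -0.006], "twist": 0},
    {"hand": 0, "slide": [0, 0, -0.008], "twist": 0},
    {"hand": 0, "slide": [0, 0, -0.01], "twist": 0},
  ],
)

```text
clock: 12.85
position: [0.5893, -0.1114, 0.1337]
tcp_rot: [-3.141, -0.001, 1.704]
force: [0.3, 0.1, 1.5]
width: -0.002
```

apply_moves(
  series=[
    {"hand": 0, "slide": [0, 0, -0.0015], "twist": 0},
    {"hand": 0, "slide": [0, 0, -0.003], "twist": 0},
    {"hand": 0, "slide": [0, 0, -0.0045], "twist": 0},
    {"hand": 0, "slide": [0, 0, -0.006], "twist": 0},
    {"hand": 0, "slide": [0, 0, -0.007], "twist": 0},
  ],
)

```text
clock: 13.35
position: [0.5893, -0.1117, 0.1407]
tcp_rot: [-3.141, -0.0, 1.704]
force: [-0.2, 1.0, 1.8]
width: 0.002
```

apply_moves(
  series=[
    {"hand": 0, "slide": [0, 0, -0.001], "twist": 0},
    {"hand": 0, "slide": [0, 0, -0.002], "twist": 0},
    {"hand": 0, "slide": [0, 0, -0.003], "twist": 0},
    {"hand": 0, "slide": [0, 0, -0.004], "twist": 0},
    {"hand": 0, "slide": [0, 0, -0.005], "twist": 0},
  ],
)

```text
clock: 13.85
position: [0.5894, -0.1118, 0.1458]
tcp_rot: [-3.142, -0.0, 1.704]
force: [-0.0, 1.7, 1.5]
width: 0.002
```

apply_moves(
  series=[
    {"hand": 0, "slide": [0, 0, -0.001], "twist": 0},
    {"hand": 0, "slide": [0, 0, -0.002], "twist": 0},
    {"hand": 0, "slide": [0, 0, -0.003], "twist": 0},
    {"hand": 0, "slide": [0, 0, -0.004], "twist": 0},
    {"hand": 0, "slide": [0, 0, -0.005], "twist": 0},
  ],
)

```text
clock: 14.35
position: [0.5893, -0.112, 0.1506]
tcp_rot: [-3.141, 0.0, 1.704]
force: [-0.3, 0.1, -0.2]
width: -0.002
```

apply_moves(
  series=[
    {"hand": 0, "slide": [0, 0, -0.005], "twist": 0},
    {"hand": 0, "slide": [0, 0, -0.015], "twist": 0},
    {"hand": 0, "slide": [0, 0, -0.03], "twist": 0},
    {"hand": 0, "slide": [-0.03, 0, -0.06], "twist": 0},
    {"hand": 0, "slide": [-0.06, 0, -0.08], "twist": 0},
  ],
)

```text
clock: 14.85
position: [0.5984, -0.1715, 0.2344]
tcp_rot: [3.139, 0.002, 1.706]
force: [1.2, 0.3, 0.4]
width: -0.002
```

```bash
python3 - <<'E'
from h import *
im=eyes.capture("scene"); cv2.imwrite("pics/s4.png",cv2.resize(im[140:260,190:350],None,fx=5,fy=5,interpolation=2))
a=eyes.capture("wrist"); cv2.imwrite("pics/w4.png",a)
s=ctrl.sense(); print(s['clock'],s['position'],s['force'])
for nm,lo,hi,z in [("blue",(100,150,60),(125,255,255),.148),("red",(0,180,100),(8,255,255),.142),("green",(55,150,50),(85,255,255),.142)]:
    for a_,c,r in blobs(im,lo,hi,20): print(nm,a_,c,onz("scene",c,z).round(4))
E
```

```text
14.95 [ 0.59990985 -0.17551513  0.23681493] [0.6804897  0.04593522 0.69313783]
blue 29 [3.  1.4] [-0.3395 -1.6438  0.148 ]
blue 1264 [ 11.7 142. ] [ 0.6415 -0.7996  0.148 ]
blue 47 [148.2 144.6] [ 0.5203 -0.3857  0.148 ]
blue 305 [222.5 177.2] [ 0.5955 -0.1089  0.148 ]
blue 85 [134.  184.5] [ 0.7032 -0.3351  0.148 ]
blue 4584 [366.1 328.3] [0.962  0.3541 0.148 ]
red 37 [241.9 171.4] [ 0.5465 -0.067   0.142 ]
red 78 [239.6 243.3] [0.8146 0.0201 0.142 ]
green 51 [234.9 190.2] [ 0.631  -0.0584  0.142 ]
```

View pics/s4.png

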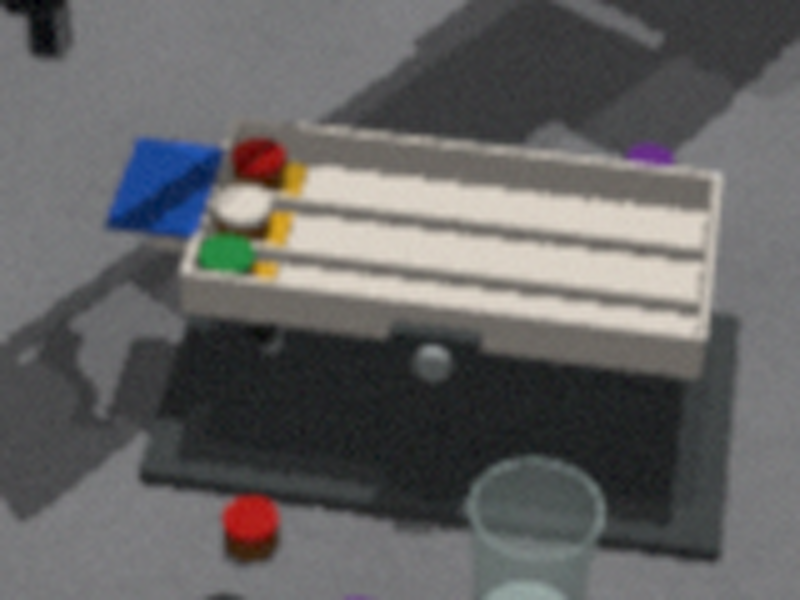

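View pics/w4.png

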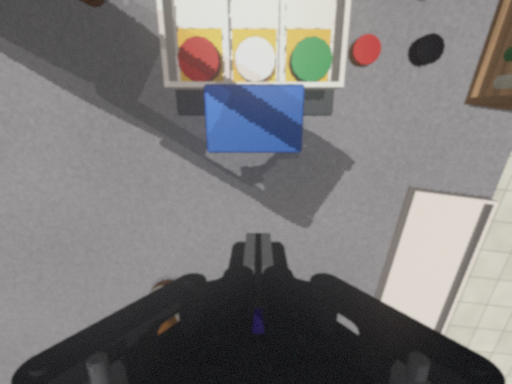

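The tray is level: the tab is back at scene pixel (222.5,177.2), exactly where it started. The jars stand on the yellow end at wrist pixels (199,58), (255,58) and (311,59), and the hand is clear.

apply_moves(
  series=[
    {"hand": 0, "slide": [0, 0, 0], "twist": 0},
    {"hand": 0, "slide": [0, 0, 0], "twist": 0},
    {"hand": 0, "slide": [0, 0, 0], "twist": 0},
  ],
)

```text
clock: 15.25
position: [0.5968, -0.1702, 0.2297]
tcp_rot: [-3.14, -0.001, 1.705]
force: [0.9, 0.2, -0.1]
width: -0.002
```

```bash
python3 -c "
from bench import ctrl
print(ctrl.sense()['clock'],ctrl.sign_off())"
```

```text
the job is handed in; nothing more can be done
15.25 None
```

I pressed the blue tab down until the tray landed on its rest, about 70 mm below level. I held it there for about 2 s at 11–13 N vertical (about 12–14 N in total), and all three jars were against the end wall. I then let the tray rise under the fingers at about 20 mm/s, lifted clear and handed the job in at 15.25 s.

- **Force:** the highest wrist reading was about 16 N in total, at landing. Readings come only at the end of each move, so a brief higher peak in between can't be ruled out. The hold averaged slightly under the 13 N you asked for.
- **Tilt:** I didn't measure it directly. From how far the tab sank it was about 0.4 rad, which is above the 0.32 needed.
- **Final state:** in the scene picture the tab was back at its starting pixel, so the tray is level. All three jars stood upright on the yellow end, and the hand was clear of everything.
- **Bystanders:** the spare jar's position was unchanged. I did not measure the others one by one, but the arm passed well above them.

No check failed or disagreed, and signing off gave no verdict.

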